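Hold a chisel's bevel on the honing disc through the guard port

TASK

The yellow-handled chisel is due for honing: slide the dust shutter of the honing machine fully open, take the yellow-handled chisel out of the rack and lower its blade upright through the slot in the machine's top, bevel towards the disc. Press it down so that the sprung disc gives about half of its travel, never to its stop, and finish while still holding the chisel there. Leave the other two chisels standing in the rack and the mallet where it is.

Things in the scene. Friction and masses are not known exactly. Their poses are not given: they have to be found in the camera images.
- machine: Bench honing machine, fixed: green steel case 170 (x) by 156 mm, 130 mm high, flat aluminium top, clear guard window on its +x side. Origin: centre of its underside; z up. +x faces away from the robot, turned by at most 0.35 rad either way. A dial and a switch, up to 13 mm tall, stand on the top near its -x edge and are not needed.
- port (a point): Centre of the slot at the level of the machine's top face: 130 mm above the table, 30 mm to +x and 15 mm to -y of the machine's origin; axes as machine. Vertical slot, 22 mm along y by 6 mm along x (2 mm more than the blade each way), through the 10 mm top, its mouth flared by 3 mm on every side. A centred blade's edge meets the disc 50 mm below this point.
- disc_face (a point): Centre of the red-brown honing disc's face (90 mm across), inside the case. The disc stands on the -x side of the blade and its face looks to the machine's +x and up, 30 degrees off vertical, so a 30 degree bevel on the blade's -x side lies flat on it.
- disc (a joint): Spring travel of the disc along its own axis, away from the blade, in m: 0 free, 0.008 at its stop; preload about 1 N, then 2 N per mm. After the edge touches, 2 mm of downward blade motion push it back 1 mm: half travel is 8 mm further down (edge 58 mm below the port). There the upward push on the tool is roughly 5 to 12 N.
- shutter (a joint): Brass dust shutter lying over the slot, in m: 0 closed, 0.045 fully open. It slides along the machine's +y, needs about 1.5 N and stays where it is left. Starts 0 to 8 mm open. 60 mm long, 34 mm wide, its upper side 4 mm above the machine's top.
- shutter_knob (a point): Middle of the shutter's upright black knob, 18 mm in diameter, 22 mm tall from 4 to 26 mm above the machine's top; this point is 15 mm above the top. It moves with the shutter; closed, it lies 25 mm to +y of the port. Axes as machine.
- rack: Fixed wooden chisel rack, 64 (x) by 270 mm (y), 100 mm high: an 18 mm top board on two end plates. Origin: centre of its underside. Three slots, 24 mm along y by 8 mm along x, at y = -75, 0 and +75 mm; in each hangs one chisel upright, handle up, its ferrule on the board, its top 200 mm above the table. Which chisel hangs where varies. -x faces the robot, within 0.3 rad.
- chisel: The yellow-handled chisel (brass ferrule), 185 mm long, about 0.17 kg. Origin: at the level of the cutting edge, on the tool's axis; z runs up to the handle. Blade 20 mm (y) by 4 mm (x), 85 mm from the edge up to the ferrule. The 30 degree bevel is on the -x side, the flat back on +x; in the rack the chisel's axes are the rack's.
- chisel_grip (a point): Centre of the yellow handle, on the tool's axis, 142 mm above the edge; in the rack 157 mm above the table. The handle is octagonal, 26 mm across its flats (flats face x and y), 86 mm long: from 43 mm below to 43 mm above this point. Axes as chisel.
- chisel_edge (a point): Middle of the cutting edge, in the plane of the flat back (2 mm to +x of the tool's axis). Axes as chisel.
- chisel_bevel_side (a point): Centre of the handle's flat on the bevel side (13 mm to -x of chisel_grip).
- chisel_dark_grip (a point): Handle centre of the dark wooden chisel (12 mm blade), otherwise shaped like the yellow one; leave it in the rack.
- chisel_red_grip (a point): Handle centre of the red chisel (8 mm blade), otherwise shaped like the yellow one; leave it in the rack.
- mallet_mid (a point): Middle of the round wooden mallet standing on its head, 205 mm high, 84 mm in diameter at most; this point is 100 mm above the table. Leave it.
Mind the look-alikes: they are no part of the job. What is shaped like the chisel but blue or purple is not meant. Of the things that look like the machine, the largest one is meant.

How it is judged:
On the way, in this order (a step that is already met when the one before it is completed fails the run):
1. the shutter is slid open, clear of the slot (value of joint shutter above 0.039 m), for 0.2 s.
2. the yellow chisel is lifted, blade down, above the machine's top (height (world z) of chisel_edge above 0.132 m and angle between chisel's own z axis and vertical below 0.5 rad and contact force between the fingers and chisel above 2 N), for 0.1 s.
3. the blade is through the slot (z of chisel_edge in the frame of port below -0.02 m and horizontal distance between chisel_edge and port below 0.008 m), for 0.1 s.
At the end, for the whole second after the job is handed in: Chisel held still by the fingers (over 2 N), upright within 0.12 rad, bevel to the disc, blade through the slot, edge 45 to 75 mm below the top face, disc pressed back 2 to 7 of its 8 mm; shutter open over 30 mm; other chisels and mallet within 20 mm of their start (value of joint shutter above 0.03 m and horizontal distance between chisel_edge and port below 0.008 m and z of chisel_edge in the frame of port between -0.075 and -0.045 m and x of chisel_bevel_side in the frame of port below -0.004 m and angle between chisel's own z axis and vertical below 0.12 rad and value of joint disc between 0.002 and 0.007 m and contact force between the fingers and chisel above 2 N and linear speed of chisel below 0.02 m/s and distance of each of chisel_dark_grip, chisel_red_grip, mallet_mid from where it was at the start of the episode below 0.02 m); the arm keeps its last pose, push and grip.
It fails at once if the disc is driven to its stop (value of joint disc above 0.0078 m).
It fails at once if another chisel or the mallet is displaced by more than 30 mm (distance of any of chisel_dark_grip, chisel_red_grip, mallet_mid from where it was at the start of the episode above 0.03 m).
It also fails if it takes over 58 s, if anything falls off the work surface, if the arm or the gripper's body presses on something with over 40 N, if the wrist force passes 120 N, or if a joint passes its speed limit or range.

ROBOT

A 6-joint arm with a two-finger parallel gripper is mounted at the origin on the work surface. World frame = base frame: x ahead of the robot, y to its left, z up, the work surface at z = 0. Lengths are in m, angles in rad, forces in N, time in s.
With the tool pointing down it reaches from about 0.35 to 0.975 m from the base axis. Payload 4.9 kg.
Tool frame: the origin (TCP) lies midway between the tips of the shut fingers; the grasp point (between the pads) lies 19 mm behind it; z points along the fingers, y is the line along which they close (so a half turn about z gives the same grasp; the last joint's range is limited). The gripper opens to 85 mm and grips with 20 to 120 N. Pads are 22 mm wide; open, the fingers measure 114 mm over their backs; the gripper's body (76 mm by 85 mm) begins 54 mm behind the grasp point. The pads swing forward as they close: fully open they stand 13 mm farther back than shut.
Start: joints at [-1.289, 0.053, 1.613, -0, 1.476, -0.119], TCP at [0.244, -0.575, 0.207] pointing down, gripper open.
Joint ranges: [-3.01, 3.01], [-1.01, 2.22], [0.06, 2.58], [-1.02, 4.17], [0.09, 2.62], [-3.14, 3.14]. Speed limits (rad/s): [2.57, 2.57, 3.14, 3.14, 3.14, 3.14].

INTERFACE

Orientations are given as a unit quaternion [w, x, y, z].
In Python, from cell import env gives the robot as it stands.
- The arm moves only by the tool send_rows, never from a script. Its argument "moves" is a list that holds one entry, the list of rows, each a list of 5 numbers: the shift along the tool's x, y, z in mm, then the turn about the tool's z in rad, then the closure, from -1 (fully open) to 1 (shut). In form: [[[dx, dy, dz, turn, grip], ...]]. A call has 1 to 20 rows; each row shifts and turns the commanded pose from where the row before left it, along the tool's axes as they then stand; what a row does not reach is not made up. A row lasts 1/10 s, in which the tool goes at most 50 mm and 8.59 degrees, less where a joint would pass 70% of its speed; a pose out of reach is approached as far as the arm can. A call with a gripper value outside its range is refused whole. The fingers move at their own pace and stop on an object; "squeeze" is the grip in N (left out, the last holds). Time passes only in rows, so rows that do not move let the fingers close. It gives the time, the measured TCP pose, the force, the opening and the grip force at its end, in the units of the state.
- env.read_state(): the state, without advancing time (a new reading comes with each control period).
- env.get_image(name): name is "scene" or "side" or "wrist"; returns the picture (400x640x3 uint8, red, green, blue); there is no depth.
- env.get_calibration(name): a dict with "K" (3x3 intrinsics, pixels), "rvec" (rotation vector, rad) and "tvec" (3), from world to camera coordinates, as OpenCV has them. Camera axes: x right, y down, z forward; pixel columns grow to the right and rows downward; lengths in m; the calibration is good to about 2 mm. A picture is of the moment at which its call begins: read the wrist's pose just before it. get_calibration takes no time and is no camera call; for the wrist camera it gives the pose at the moment of the call.
- env.hand_in(): hands the job in; it is judged then, once.
Trained networks look in the newest picture that a camera, given by its name, has taken for a name from the list of things; names that differ only in an ending like _2 or _b are one class to them, and where a whole thing is asked for, a point or a joint stands for the part that bears it (a point fixed in the world has none). Each returns a list of dicts, best first, with "score" (0 to 1); they miss things now and then, are a little off and sometimes report something else, mostly with a low value. They report only what shows in the picture. A call takes as long as a camera call. They do not tell look-alikes from the thing itself.
- env.outline_of(thing, camera): "region" (400x640 bool, what is visible of it) and "point" ([row, column] in pixels, amid what is visible of it).
The state is a dict: "t": time; "joint_positions": joint angles; "qd": joint speeds; "tau": joint torques, N m; "ee_pos": TCP position; "ee_rot": TCP orientation; "ft_force": force on the tool from outside, world axes, zero at the start; "ft_torque": the same for the moment, N m; "gripper_width": opening from 0.0 (shut) to 1.0 (fully open); "finger_force": force on a finger pad.
Only numpy, scipy, OpenCV 4.12 (cv2) and the standard library are available. Lean on these libraries where they do the work, as an engineer would, in place of code of your own. Each camera call takes 0.05 s, during which the arm holds its last target. There are 200 camera calls.

## Working session

There is one attempt and no reset: what is moved stays moved. The work goes in short steps, Python scripts to look and compute and a tool call to move; the robot and the scene stay as the last step left them, time stands still between calls to the robot, and variables do not carry over. Pictures are saved under pics/ and viewed, at most 10 in all, crops included, and the job is handed in when it is done.

Besides the shell and the picture viewer there is one more tool, called after "Call:" in YAML: its name, and indented under it one key for each argument. send_rows: Moves the arm, as the interface text tells. Its arguments: {"type":"object","properties":{"moves":{"type":"array"},"squeeze":{"type":"number"}},"required":["moves"]}

```bash
mkdir -p pics; ls
python3 - <<'E'
from cell import env
import cv2
for n in("scene","side"):
    cv2.imwrite(f"pics/{n}0.png",env.get_image(n)[:,:,::-1])
    c=env.get_calibration(n);print(n,c)
s=env.read_state();print(s["t"],s["ee_pos"],s["ee_rot"])
E
```

```text
pics
scene {'K': array([[404.94547977,   0.        , 309.88532986],
       [  0.        , 404.94547977, 201.96118332],
       [  0.        ,   0.        ,   1.        ]]), 'rvec': array([ 0.80377559,  2.78898978, -0.75999009]), 'tvec': array([ 0.37345525, -0.19401587,  1.34898468])}
side {'K': array([[371.77410003,   0.        , 315.04701592],
       [  0.        , 371.77410003, 199.95481059],
       [  0.        ,   0.        ,   1.        ]]), 'rvec': array([ 0.55993967, -2.44844636,  1.4769862 ]), 'tvec': array([0.47023684, 0.19945783, 0.85842777])}
0.1 [ 0.24366001 -0.57487947  0.20588669] [-9.22975406e-04  9.79983366e-01  1.99077232e-01 -8.23704672e-05]
```

View pics/scene0.png

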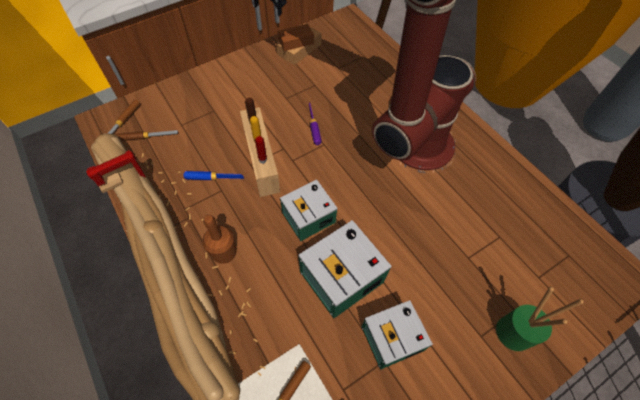

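View pics/side0.png

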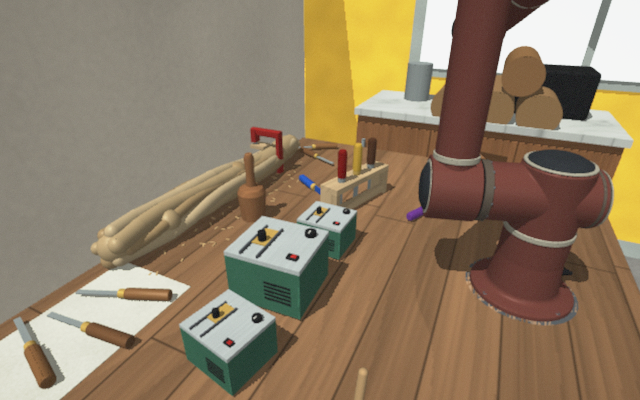

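The machine meant is the middle, largest one: scene (343,265), side (278,262). The yellow chisel is in the rack's middle slot at scene (255,128), with dark at (251,108) and red at (261,150) beside it. Next I fit poses from the silhouettes.

```bash
cat > h.py <<'E'
from cell import env
import numpy as np, cv2
from scipy.optimize import minimize
from scipy.spatial.transform import Rotation as R
def proj(c,P): return cv2.projectPoints(np.float64(P).reshape(-1,3),c["rvec"],c["tvec"],c["K"],None)[0][:,0]
def ray(c,uv):
    A=cv2.Rodrigues(c["rvec"])[0]; d=A.T@np.linalg.solve(c["K"],[*uv,1]); return -A.T@c["tvec"],d
def atz(c,uv,z):
    o,d=ray(c,uv); return o+d*(z-o[2])/d[2]
def box(p,sx,sy,z0,z1):
    x,y,a=p; c,s=np.cos(a),np.sin(a)
    return np.array([[x+c*u-s*v,y+s*u+c*v,z] for u in(-sx/2,sx/2) for v in(-sy/2,sy/2) for z in(z0,z1)])
def hull(c,P,S=4):
    m=np.zeros((400*S,640*S),np.uint8)
    q=((proj(c,P)+.5)*S-.5)
    cv2.fillConvexPoly(m,cv2.convexHull(np.float32(q)).round().astype(np.int32),1)
    return cv2.resize(m.astype(np.float32),(640,400),interpolation=cv2.INTER_AREA)
def l2w(p,v):
    c,s=np.cos(p[2]),np.sin(p[2]); return np.array([p[0]+c*v[0]-s*v[1],p[1]+s*v[0]+c*v[1],v[2]])
E
cat > a.py <<'E'
from h import *
import pickle
out={}
for n in("scene","side"):
    env.get_image(n); c=env.get_calibration(n); 
    for t in("machine","shutter_knob","shutter","chisel_grip","chisel_dark_grip","chisel_red_grip","rack","mallet_mid"):
        L=env.outline_of(t,n); out[n,t]=L
        print(n,t,[(round(d["score"],2),np.round(d["point"]).tolist(),int(d["region"].sum())) for d in L[:5]])
    out[n]=c
pickle.dump(out,open("o.pkl","wb"))
E
python3 a.py
```

```text
scene machine [(0.7, [207.0, 308.0], 2088), (0.65, [333.0, 394.0], 3064)]
scene shutter_knob [(0.88, [265.0, 338.0], 330), (0.69, [202.0, 302.0], 111), (0.58, [331.0, 386.0], 175)]
scene shutter [(0.7, [266.0, 336.0], 282), (0.66, [108.0, 252.0], 161), (0.57, [332.0, 393.0], 206), (0.55, [205.0, 303.0], 118)]
scene chisel_grip [(0.85, [177.0, 203.0], 381), (0.64, [128.0, 315.0], 243)]
scene chisel_dark_grip [(0.5, [107.0, 250.0], 201)]
scene chisel_red_grip [(0.55, [147.0, 261.0], 253), (0.36, [266.0, 342.0], 5383), (0.17, [264.0, 334.0], 382)]
scene rack [(0.65, [126.0, 252.0], 174), (0.64, [266.0, 343.0], 5284), (0.6, [163.0, 260.0], 1450)]
scene mallet_mid [(0.65, [244.0, 217.0], 1113)]
side machine [(0.91, [222.0, 335.0], 1957), (0.79, [263.0, 277.0], 7805), (0.57, [336.0, 235.0], 6651)]
side shutter_knob [(0.8, [312.0, 221.0], 275), (0.75, [232.0, 262.0], 264)]
side shutter [(0.69, [313.0, 222.0], 261), (0.67, [237.0, 264.0], 260)]
side chisel_grip [(0.56, [158.0, 358.0], 254), (0.55, [182.0, 311.0], 138)]
side chisel_dark_grip [(0.61, [153.0, 370.0], 264)]
side chisel_red_grip [(0.54, [165.0, 342.0], 315)]
side rack [(0.87, [182.0, 359.0], 1504), (0.58, [265.0, 279.0], 7941), (0.58, [159.0, 355.0], 320)]
side mallet_mid [(0.84, [195.0, 250.0], 1269)]
```

```bash
cat > b.py <<'E'
from h import *
import pickle
o=pickle.load(open("o.pkl","rb"))
def fit(p0,items,it=2):
    # items: (cam, region, model fn(p)->list of point clouds)
    def cost(p):
        t=0
        for cam,reg,f in items:
            m=hull(o[cam],f(p)); t+=1-np.minimum(m,reg).sum()/np.maximum(m,reg).sum()
        return t/len(items)
    p=np.array(p0,float)
    for _ in range(it):
        r=minimize(cost,p,method="Nelder-Mead",options=dict(initial_simplex=np.vstack([p]+[p+d for d in np.diag([.02,.02,.15])]),xatol=1e-4,fatol=1e-5)); p=r.x
    return p,r.fun
g=lambda k,i:o[k][i]["region"].astype(np.float32)
c=o["scene"]
# machine
M=lambda p:box(p,.170,.156,0,.13)
p0=[*atz(c,(343,262),.13)[:2],0]
for its in ([("scene",g(("scene","rack"),1),M),("side",g(("side","machine"),1),M)],[("scene",g(("scene","rack"),1),M)],[("side",g(("side","machine"),1),M)]):
    pm,e=fit(p0,its); print("machine",pm.round(4),round(e,3),"port",l2w(pm,(.03,-.015,.13)).round(4))
# handles
H=lambda s:(lambda p:box([*l2w(p,(0,s,0))[:2],p[2]],.024,.024,.114,.200))
for cam in("scene","side"):
  for t,i in((("chisel_dark_grip"),0),("rack",0 if cam=="scene" else 2),("chisel_red_grip",0)):
    rgn=g((cam,t),i); ys,xs=np.nonzero(rgn); print(cam,t,xs.mean().round(1),ys.mean().round(1),atz(o[cam],(xs.mean(),ys.mean()),.157).round(4))
for sg in(1,-1):
  d=[];
  its=[(cam,g((cam,t),i),H(s*sg)) for cam,t,i,s in(("scene","chisel_dark_grip",0,.075),("scene","rack",0,0),("scene","chisel_red_grip",0,-.075),("side","chisel_dark_grip",0,.075),("side","rack",2,0),("side","chisel_red_grip",0,-.075))]
  p0=[*atz(c,(254,127),.157)[:2],0]
  print("rack",sg,fit(p0,its))
  print(fit(p0,its[:3]),fit(p0,its[3:]))
for cam,i in(("scene",0),("side",1)):
    ys,xs=np.nonzero(g((cam,"shutter_knob"),i)); print("knob",cam,atz(o[cam],(xs.mean(),ys.mean()),.145).round(4))
L=o["scene","mallet_mid"][0]["point"];print("mallet",atz(c,L[::-1],.1))
E
python3 b.py
```

```text
machine [0.4919 0.2405 0.0494] 0.04 port [0.5226 0.227  0.13  ]
machine [0.4909 0.2406 0.0516] 0.021 port [0.5216 0.2271 0.13  ]
machine [0.4956 0.2351 0.0339] 0.044 port [0.5261 0.2212 0.13  ]
scene chisel_dark_grip 249.9 106.8 [ 0.4601 -0.3096  0.157 ]
scene rack 254.4 126.3 [ 0.4849 -0.2345  0.157 ]
scene chisel_red_grip 260.3 148.9 [ 0.5101 -0.1519  0.157 ]
side chisel_dark_grip 371.4 153.3 [ 0.456  -0.2748  0.157 ]
side rack 357.2 162.8 [ 0.4692 -0.1797  0.157 ]
side chisel_red_grip 342.4 164.9 [ 0.5025 -0.145   0.157 ]
rack 1 (array([ 0.48470801, -0.22518092,  0.13690769]), np.float64(0.7750413417816162))
(array([ 0.48670412, -0.22899125, -0.34890938]), np.float64(0.7587258815765381)) (array([ 0.47966089, -0.21146908,  0.23322105]), np.float64(0.7423054575920105))
rack -1 (array([ 0.48719899, -0.22619141, -0.29446287]), np.float64(0.2713994085788727))
(array([ 0.4878095 , -0.22494146, -0.297075  ]), np.float64(0.24100016057491302)) (array([ 0.47969723, -0.20960786, -0.26418999]), np.float64(0.2596592903137207))
knob scene [0.525  0.2473 0.145 ]
knob side [0.5155 0.2589 0.145 ]
mallet [0.73809251 0.01953311 0.1       ]
```

Call:
send_rows:
  moves:
    - [[0, 0, -32, -0.146, -1], [0, 0, -32, -0.146, -1], [0, 0, -32, -0.146, -1], [0, 0, -32, -0.146, -1], [0, 0, -32, -0.146, -1], [0, 0, -32, -0.146, -1], [40, 13, 0, 0, -1], [40, 13, 0, 0, -1], [40, 13, 0, 0, -1], [40, 13, 0, 0, -1], [40, 13, 0, 0, -1], [40, 13, 0, 0, -1], [40, 13, 0, 0, -1], [40, 13, 0, 0, -1], [0, 0, 0, 0, -1], [0, 0, 0, 0, -1]]

```text
t: 2.6
ee_pos: [0.4364, -0.2988, 0.3992]
ee_rot: [0.0, 0.802, 0.597, -0.0]
ft_force: [-0.1, 0.0, -0.5]
gripper_width: 1.0
finger_force: 0.0
```

Run:
```python
from h import *
s=env.read_state();q=s["ee_rot"];print(s["t"],s["ee_pos"],R.from_quat(q,scalar_first=True).as_matrix().round(4))
im=env.get_image("wrist");c=env.get_calibration("wrist")
A=cv2.Rodrigues(c["rvec"])[0];print("cam",-A.T@c["tvec"],A.round(3))
for z,p in((.157,(.487,-.225,0)),):print(proj(c,[p[0],p[1],z]))
cv2.imwrite("pics/w1.png",im[:,:,::-1])
```

```text
2.6 [ 0.4363902  -0.29881688  0.39916096] [[ 2.880e-01  9.576e-01 -1.000e-04]
 [ 9.576e-01 -2.880e-01 -6.000e-04]
 [-6.000e-04  1.000e-04 -1.000e+00]]
cam [ 0.45580914 -0.23529195  0.56533873] [[ 0.957 -0.29   0.001]
 [-0.28  -0.923  0.265]
 [-0.076 -0.253 -0.964]]
[[346.53793804  88.41840663]]
```

View pics/w1.png

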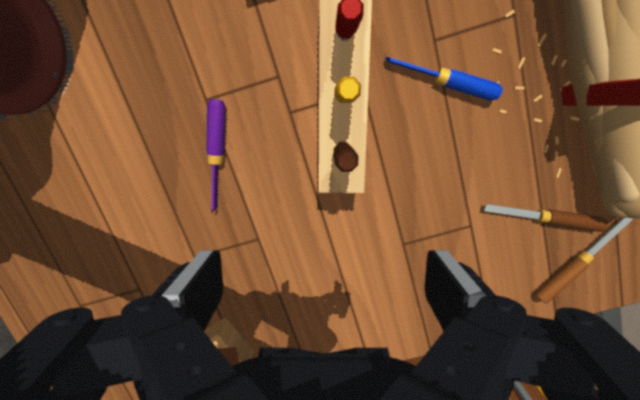

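The wrist view shows the yellow handle at (348,89), red at (349,17), dark at (346,157), and the rack running vertically from x≈319 to 367. I refine its pose from the colours.

```bash
cat > c.py <<'E'
from h import *
im=cv2.imread("pics/w1.png"); c=env.get_calibration("wrist"); hsv=cv2.cvtColor(im,cv2.COLOR_BGR2HSV)
def blob(lo,hi,x0,x1,y0,y1):
    m=cv2.inRange(hsv,lo,hi); k=np.zeros_like(m); k[y0:y1,x0:x1]=m[y0:y1,x0:x1]
    n,l,s,_=cv2.connectedComponentsWithStats(k); i=1+s[1:,4].argmax(); return (l==i).astype(np.float32)
y=blob((18,150,60),(35,255,255),325,375,65,110)
r=blob((0,150,40),(6,255,255),325,375,0,45); d=blob((0,60,10),(20,255,110),325,365,135,180)
for n,m in(("y",y),("r",r),("d",d)):
    ys,xs=np.nonzero(m);print(n,m.sum(),xs.min(),xs.max(),ys.min(),ys.max())
oc=lambda p,s,w=.026:np.vstack([box([*l2w(p,(0,s,0))[:2],p[2]],w,w*.414,.114,.2),box([*l2w(p,(0,s,0))[:2],p[2]],w*.414,w,.114,.2)])
def iou(p,m,s,w):
    h=hull(c,oc(p,s,w)); return 1-np.minimum(h,m).sum()/np.maximum(h,m).sum()
for w in(.024,.026):
  q=minimize(lambda v:iou([v[0],v[1],-.295],y,0,w),[.487,-.225],method="Nelder-Mead",options=dict(initial_simplex=[[.487,-.225],[.497,-.225],[.487,-.215]],xatol=1e-4));print(w,q.x,q.fun)
for n,m in(("r",r),("d",d)):
  q=minimize(lambda v:iou([v[0],v[1],-.295],m,0,.026),l2w([.487,-.225,-.295],(0,.075 if n=="r" else -.075,0))[:2],method="Nelder-Mead",options=dict(xatol=1e-4));print(n,q.x,q.fun)
# rack edges per row by brightness
g=cv2.cvtColor(im,cv2.COLOR_BGR2GRAY).astype(int)
for row in(50,65,120,185):
    L=310+np.diff(g[row,310:330]).argmax()+.5; Rr=355+np.diff(g[row,355:380]).argmin()+.5
    print(row,L,Rr,atz(c,(L,row),.1).round(4),atz(c,(Rr,row),.1).round(4))
E
python3 c.py
```

```text
y 568.0 335 360 76 102
r 731.0 336 362 0 37
d 583.0 333 357 141 172
0.024 [ 0.48520109 -0.22683139] 0.07596027851104736
0.026 [ 0.48472888 -0.22679178] 0.08930361270904541
r [ 0.50880549 -0.15323984] 0.20343977212905884
d [ 0.46255864 -0.29745521] 0.1215745210647583
50 318.5 369.5 [ 0.4699 -0.1685  0.1   ] [ 0.532  -0.1873  0.1   ]
65 319.5 368.5 [ 0.4659 -0.1859  0.1   ] [ 0.5262 -0.2042  0.1   ]
120 318.5 366.5 [ 0.4445 -0.2514  0.1   ] [ 0.5059 -0.27    0.1   ]
185 318.5 364.5 [ 0.4183 -0.3367  0.1   ] [ 0.4802 -0.3554  0.1   ]
```

Call:
send_rows:
  moves:
    - [[0, 0, 0, -0.115, -1], [0, 0, 0, -0.115, -1], [0, 0, 0, -0.115, -1], [47, 11, 0, 0, -1], [47, 11, 0, 0, -1], [47, 11, 0, 0, -1], [47, 11, 0, 0, -1], [47, 11, 0, 0, -1], [47, 11, 0, 0, -1], [47, 11, 0, 0, -1], [47, 11, 0, 0, -1], [47, 11, 0, 0, -1], [47, 11, 0, 0, -1], [0, 0, 0, 0, -1], [0, 0, 0, 0, -1]]

```text
t: 4.15
ee_pos: [0.5224, 0.1752, 0.3985]
ee_rot: [-0.0, 0.689, 0.725, -0.001]
ft_force: [-0.4, 0.4, -0.4]
gripper_width: 0.997
finger_force: 0.0
```

Run:
```python
from h import *
s=env.read_state();print(s["t"],s["ee_pos"],R.from_quat(s["ee_rot"],scalar_first=True).as_matrix().round(4)[:,0])
im=env.get_image("wrist");c=env.get_calibration("wrist")
pm=[.491,.2405,.05]
print(proj(c,box(pm,.17,.156,.13,.13)).round(),proj(c,l2w(pm,(.03,.01,.145))),proj(c,l2w(pm,(.03,-.015,.13))))
cv2.imwrite("pics/w2.png",im[:,:,::-1])
```

```text
4.15 [0.52242521 0.17520491 0.39848207] [-5.090e-02  9.987e-01 -8.000e-04]
[[236. 167.]
 [236. 167.]
 [227.  36.]
 [227.  36.]
 [367. 167.]
 [367. 167.]
 [371.  36.]
 [371.  36.]] [[324.42012831  96.2273735 ]] [[324.39314779 117.45057266]]
```

View pics/w2.png

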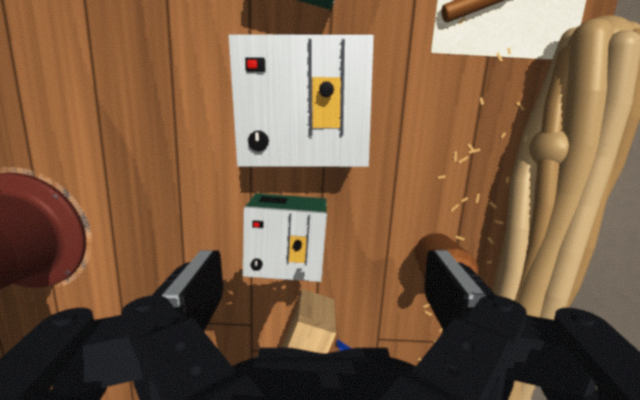

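The largest machine's aluminium top spans (229,35)–(373,35)–(369,166)–(237,166), with its knob at (326,89). I fit the top face.

```bash
cat > d.py <<'E'
from h import *
im=cv2.imread("pics/w2.png"); c=env.get_calibration("wrist"); hsv=cv2.cvtColor(im,cv2.COLOR_BGR2HSV)
m=cv2.inRange(hsv,(0,0,130),(180,50,255)); m[:25]=0;m[175:]=0;m[:,:215]=0;m[:,385:]=0
ct=max(cv2.findContours(m,cv2.RETR_EXTERNAL,2)[0],key=cv2.contourArea); h=cv2.convexHull(ct)
reg=np.zeros((400,640),np.uint8);cv2.fillConvexPoly(reg,h,1);reg=reg.astype(np.float32)
ys,xs=np.nonzero(reg);print(xs.min(),xs.max(),ys.min(),ys.max())
def cost(p,sx=.17,sy=.156):
    q=hull(c,box(p,sx,sy,.13,.13));return 1-np.minimum(q,reg).sum()/np.maximum(q,reg).sum()
S=lambda p:np.vstack([p]+[np.array(p)+d for d in np.diag([.01,.01,.05])])
r=minimize(cost,[.491,.2405,.05],method="Nelder-Mead",options=dict(initial_simplex=S([.491,.2405,.05]),xatol=5e-5,fatol=1e-6));p=r.x
print(p,r.fun,"port",l2w(p,(.03,-.015,.13)),"knob closed",l2w(p,(.03,.01,.145)))
k=cv2.inRange(hsv,(0,0,0),(180,255,75));k[:72]=0;k[108:]=0;k[:,:312]=0;k[:,342:]=0
k=cv2.morphologyEx(k,cv2.MORPH_OPEN,np.ones((5,5)))
ys,xs=np.nonzero(k);print("knob px",xs.mean(),ys.mean(),xs.min(),xs.max(),ys.min(),ys.max(),atz(c,(xs.mean(),ys.mean()),.145))
b=cv2.inRange(hsv,(15,130,100),(30,255,255));b[:65]=0;b[140:]=0;b[:,:300]=0;b[:,350:]=0
ys,xs=np.nonzero(b);x0,x1,y0,y1=xs.min()-.5,xs.max()+.5,ys.min()-.5,ys.max()+.5
print("shutter",x0,x1,y0,y1,[atz(c,((x0+x1)/2,v),.134).round(4) for v in(y0,y1)])
E
python3 d.py
```

```text
229 373 34 166
[0.49280646 0.24300045 0.04922936] 0.013361573219299316 port [0.52350825 0.2294949  0.13      ] knob closed [0.52227802 0.25446461 0.145     ]
knob px 325.8092105263158 89.4342105263158 320 332 83 96 [0.52171884 0.25973535 0.145     ]
shutter 311.5 340.5 77.5 127.5 [array([0.5213, 0.2739, 0.134 ]), array([0.5243, 0.2151, 0.134 ])]
```

Call:
send_rows:
  moves:
    - [[28, 1, 0, 0, -1], [28, 1, 0, 0, -1], [28, 2, 0, 0, -1], [0, 0, 40, 0, -1], [0, 0, 40, 0, -1], [0, 0, 40, 0, -1], [0, 0, 40, 0, -1], [0, 0, 40, 0, -1], [0, 0, 30, 0, -1], [0, 0, 20, 0, -1], [0, 0, 10, 0, -1], [0, 0, 0, 0, -1], [0, 0, 0, 0, 1], [0, 0, 0, 0, 1], [0, 0, 0, 0, 1], [0, 0, 0, 0, 1], [0, 0, 0, 0, 1], [0, 0, 0, 0, 1]]
  squeeze: 30

```text
t: 6.0
ee_pos: [0.5217, 0.2599, 0.1392]
ee_rot: [0.0, 0.689, 0.725, 0.0]
ft_force: [-0.5, -0.3, -0.2]
gripper_width: 0.0
finger_force: 0.0
```

Run:
```python
from h import *
s=env.read_state();print(s["gripper_width"],s["finger_force"],s["ee_pos"])
a=env.get_image("wrist");b=env.get_image("side")
b=cv2.resize(b[180:330,180:380],(640,480),interpolation=cv2.INTER_CUBIC)
cv2.imwrite("pics/k1.png",np.hstack([cv2.resize(a,(400,250)),cv2.resize(b,(400,300))[:250]])[:,:,::-1])
```

```text
9.287775397299515e-05 0.0 [0.52173576 0.25991178 0.13918802]
```

View pics/k1.png

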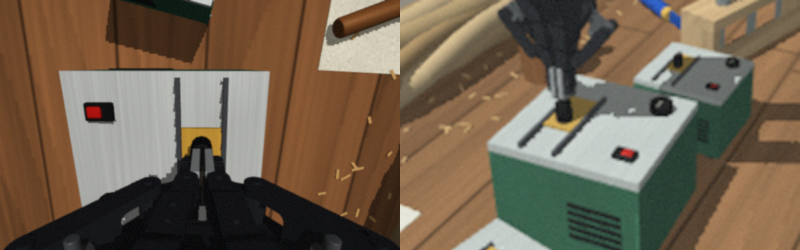

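The fingers shut just on the -y side of the knob, so the knob is squeezed out ahead of them at (200,143) in the left crop. I can simply push it on along +y.

Call:
send_rows:
  moves:
    - [[4, 0, 0, 0, 1], [4, 0, 0, 0, 1], [4, 0, 0, 0, 1], [0, 0, 0, 0, 1], [0, 0, 0, 0, 1]]

```text
t: 6.6
ee_pos: [0.521, 0.2719, 0.139]
ee_rot: [0.0, 0.689, 0.725, -0.0]
ft_force: [0.0, 0.8, 0.3]
gripper_width: -0.002
finger_force: 0.0
```

```bash
cat > e.py <<'E'
from h import *
import sys
s=env.read_state();print(s["ee_pos"],s["ft_force"])
im=env.get_image("wrist")[:,:,::-1].copy();c=env.get_calibration("wrist");cv2.imwrite(sys.argv[1],im)
hsv=cv2.cvtColor(im,cv2.COLOR_BGR2HSV)
p=[.4928,.2430,.0492]
b=cv2.inRange(hsv,(15,130,90),(32,255,255)); n,l,st,_=cv2.connectedComponentsWithStats(b)
for i in 1+st[1:,4].argsort()[::-1][:2]:
    x,y,w,h,a=st[i]; e=atz(c,(x+w/2,y-.5),.134); print("yellow",st[i],"top edge",e,"shutter+30:",e[1]-l2w(p,(.03,-.015,0))[1]-.03)
E
python3 e.py pics/k2.png
```

```text
[0.52104828 0.27194207 0.13896416] [0.04302154 0.77202349 0.32375645]
yellow [ 290  226   65   27 1135] top edge [0.52097816 0.27691866 0.134     ] shutter+30: 0.01742510513397552
yellow [559 270  22  17 182] top edge [0.65965061 0.2579768  0.134     ] shutter+30: -0.0015167542279879986
```

Run:
```python
from h import *
im=cv2.imread("pics/k2.png");b=env.get_image("scene")[200:300,280:400,::-1]
cv2.imwrite("pics/k3.png",np.hstack([cv2.resize(im[140:320,240:400],(400,450),interpolation=2),cv2.resize(b,(400,450),interpolation=2)]))
```

```text
(no output)
```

View pics/k3.png

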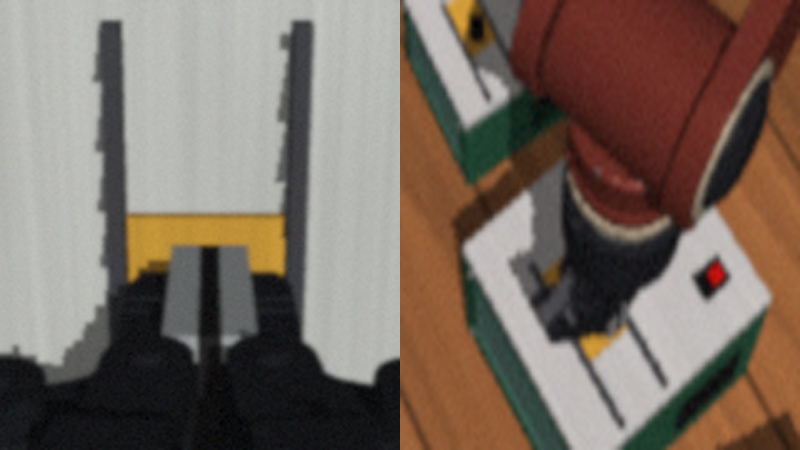

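Run:
```python
from h import *
for n in("side","scene"):
    c=env.get_calibration(n);A=cv2.Rodrigues(c["rvec"])[0];print(n,-A.T@c["tvec"])
c=env.get_calibration("side")
im=env.get_image("side");s=env.read_state();T=s["ee_pos"]
print("tcp",T,proj(c,[T,T+[0,0,.02]]),"knob exp bottom/top",proj(c,[[.5217,.262,.134],[.5217,.262,.156]]))
L=env.outline_of("shutter_knob","side")
for d in L[:4]:
    ys,xs=np.nonzero(d["region"]);print(d["score"],xs.min(),xs.max(),ys.min(),ys.max())
cv2.imwrite("pics/k4.png",cv2.resize(im[190:290,210:330,::-1],(720,600),interpolation=2))
w=env.get_calibration("wrist");w2=dict(w);print("wrist px of tcp, tcp+20,knob top exp",proj(w,[T,T+[0,0,.02],[.5217,.262,.156]]))
w2["tvec"]=w["tvec"]+cv2.Rodrigues(w["rvec"])[0]@np.array([0,.012,0]);print("k1 blob",[atz(w2,(320,229),z).round(4) for z in(.134,.156)])
```

```text
side [0.13652847 0.80460209 0.5760033 ]
scene [0.76431782 0.52436486 1.06664445]
tcp [0.52109055 0.27168958 0.13897873] [[259.10266655 240.27886528]
 [258.44547628 232.19337937]] knob exp bottom/top [[261.55401    239.85080402]
 [260.87225968 231.05827899]]
0.83 253 276 228 244
0.79 209 232 304 321
0.52 314 327 207 215
wrist px of tcp, tcp+20,knob top exp [[322.12576276 237.81007491]
 [321.9876957  253.86308692]
 [322.28231794 269.73257304]]
k1 blob [array([0.5198, 0.2627, 0.134 ]), array([0.5196, 0.2709, 0.156 ])]
```

View pics/k4.png

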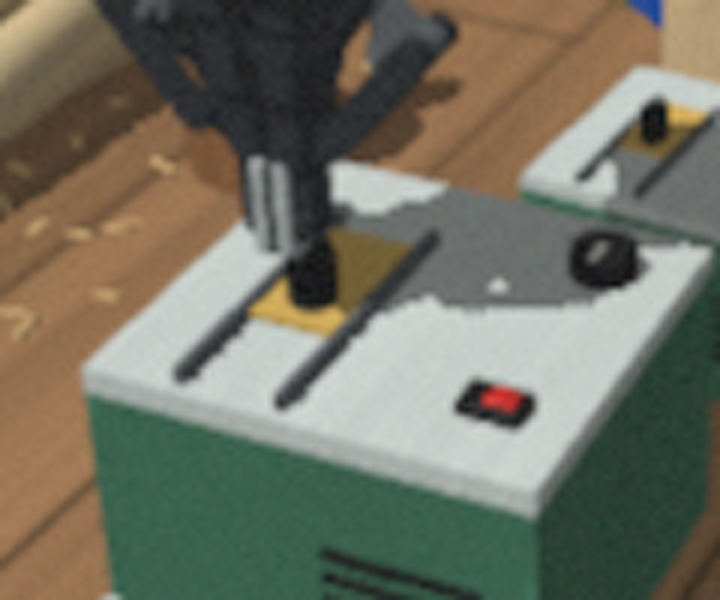

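Run:
```python
from h import *
def tri(a,b):
    o1,d1=ray(*a);o2,d2=ray(*b);d1/=np.linalg.norm(d1);d2/=np.linalg.norm(d2)
    k=np.linalg.lstsq(np.c_[d1,-d2],o2-o1,rcond=None)[0];p,q=o1+k[0]*d1,o2+k[1]*d2;return ((p+q)/2).round(4),np.linalg.norm(p-q).round(4)
S=env.get_calibration("side");W=env.get_calibration("wrist")
print(tri((S,(255,231.2)),(W,(323.2,238.8))))
print("side knob base/top",atz(S,(262,240.5),.134),"wrist front tip if z=.139/.157",atz(W,(323.2,238.8),.139),atz(W,(323.2,238.8),.157))
s=env.read_state();print(s["joint_positions"],s["gripper_width"],s["ee_pos"])
```

```text
(array([0.5211, 0.283 , 0.1679]), np.float64(0.0002))
side knob base/top [0.51951941 0.26365081 0.134     ] wrist front tip if z=.139/.157 [0.52168166 0.27116989 0.139     ] [0.52131841 0.27846839 0.157     ]
[ 3.53963970e-01  1.58033604e-02  1.76638278e+00 -1.85200766e-05
  1.35941555e+00  3.03079747e-01] -0.003057614229448318 [0.52112124 0.27166656 0.13900842]
```

The tip triangulates to (0.521, 0.283, 0.168). Its y fits the TCP, but the tips are about 25 mm higher than the TCP says, so they closed above the knob. I back off to -y and descend carefully.

Call:
send_rows:
  moves:
    - [[-12, 0, 0, 0, 1], [-13, 0, 0, 0, 1], [-13, 0, 0, 0, 1], [0, 0, 0, 0, 1], [0, 0, 3, 0, 1], [0, 0, 0, 0, 1]]

```text
t: 7.4
ee_pos: [0.5228, 0.2337, 0.1355]
ee_rot: [-0.0, 0.689, 0.725, -0.0]
ft_force: [-1.0, -0.2, 0.2]
gripper_width: 0.003
finger_force: 0.0
```

Run:
```python
from h import *
s=env.read_state();print(s["ee_pos"],s["ft_force"])
T=s["ee_pos"]
im=env.get_image("side");c=env.get_calibration("side");print(proj(c,[T,T+[0,.011,0],T+[0,.011,.025]]))
w=env.get_image("wrist")
cv2.imwrite("pics/k5.png",np.hstack([cv2.resize(im[190:290,210:330],(400,400),interpolation=2),cv2.resize(w[140:300,240:400],(400,400),interpolation=2)])[:,:,::-1])
```

```text
[0.52278167 0.23370919 0.13551958] [-1.0154307  -0.21799521  0.19021494]
[[268.21706935 232.57127216]
 [265.48779842 235.07581365]
 [264.78323236 225.16689543]]
```

View pics/k5.png

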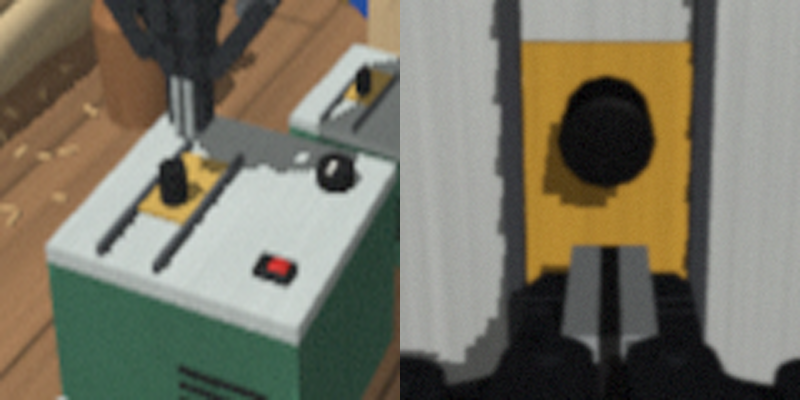

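The pictures now show the shut fingertips behind the knob (side crop (188,140), knob at (173,180)), and confirm that the real tips sit about 25 mm above the reported TCP. I go down 20 mm in small steps.

Call:
send_rows:
  moves:
    - [[0, 0, 4, 0, 1], [0, 0, 4, 0, 1], [0, 0, 4, 0, 1], [0, 0, 4, 0, 1], [0, 0, 2, 0, 1], [0, 0, 0, 0, 1], [0, 0, 0, 0, 1]]

```text
t: 8.2
ee_pos: [0.5231, 0.2338, 0.118]
ee_rot: [0.0, 0.689, 0.725, 0.0]
ft_force: [-0.8, 0.6, 1.0]
gripper_width: -0.002
finger_force: 0.0
```

Call:
send_rows:
  moves:
    - [[6, 0, 0, 0, 1], [6, 0, 0, 0, 1], [6, 0, 0, 0, 1], [6, 0, 0, 0, 1], [6, 0, 0, 0, 1], [6, 0, 0, 0, 1], [4, 0, 0, 0, 1], [0, 0, 0, 0, 1], [0, 0, 0, 0, 1]]

```text
t: 9.1
ee_pos: [0.5206, 0.2741, 0.1177]
ee_rot: [-0.0, 0.689, 0.725, -0.0]
ft_force: [-0.3, -0.7, -0.4]
gripper_width: -0.003
finger_force: 0.0
```

```bash
python3 e.py pics/k6.png
```

```text
[0.52061299 0.27410247 0.11773557] [-0.32215957 -0.6896636  -0.39751062]
yellow [ 285  177   77   83 3437] top edge [0.51950208 0.31008602 0.134     ] shutter+30: 0.05059246676355697
yellow [574 282  24  18 196] top edge [0.6510254  0.26410697 0.134     ] shutter+30: 0.0046134115767718364
```

Call:
send_rows:
  moves:
    - [[2, 0, 0, 0, 1], [1, 0, 0, 0, 1], [1, 0, 0, 0, 1], [0, 0, 0, 0, 1], [0, 0, 0, 0, 1]]

```text
t: 9.65
ee_pos: [0.5206, 0.2776, 0.1178]
ee_rot: [-0.0, 0.689, 0.725, -0.0]
ft_force: [0.4, -2.3, -0.6]
gripper_width: -0.002
finger_force: 0.6
```

```bash
python3 e.py pics/k7.png
```

```text
[0.52058136 0.2776322  0.11777399] [ 0.40190614 -2.26970074 -0.55527791]
yellow [ 285  178   76   82 3401] top edge [0.51927129 0.31333684 0.134     ] shutter+30: 0.05384328530528751
yellow [573 285  24  18 208] top edge [0.65102837 0.2661098  0.134     ] shutter+30: 0.006616242549920465
```

Call:
send_rows:
  moves:
    - [[1, 0, 0, 0, 1], [1, 0, 0, 0, 1], [0, 0, 0, 0, 1], [0, 0, 0, 0, 1]]

```text
t: 10.1
ee_pos: [0.5207, 0.2798, 0.118]
ee_rot: [-0.0, 0.689, 0.725, 0.0]
ft_force: [0.3, -0.8, -1.0]
gripper_width: -0.001
finger_force: 0.6
```

Call:
send_rows:
  moves:
    - [[1, 0, 0, 0, 1], [1, 0, 0, 0, 1], [0, 0, 0, 0, 1], [0, 0, 0, 0, 1]]

```text
t: 10.5
ee_pos: [0.5207, 0.28, 0.118]
ee_rot: [0.001, 0.689, 0.725, -0.002]
ft_force: [-0.4, -7.5, 0.9]
gripper_width: 0.0
finger_force: 3.7
```

Call:
send_rows:
  moves:
    - [[-5, 0, 0, 0, 1], [-8, 0, -20, 0, 1], [-10, 0, -40, 0, 1], [-20, 0, -40, 0, 1], [-30, 0, -32, 0, 1], [0, 0, 0, 0, 1], [0, 0, 0, 0, 1]]

```text
t: 11.2
ee_pos: [0.5252, 0.209, 0.2516]
ee_rot: [0.0, 0.689, 0.725, 0.002]
ft_force: [-0.0, -0.3, -1.3]
gripper_width: -0.001
finger_force: 0.0
```

```bash
python3 e.py pics/w3.png
python3 - <<'E'
from h import *
c=env.get_calibration("wrist");print(proj(c,[.5235,.2295,.13]))
im=cv2.imread("pics/w3.png");u,v=proj(c,[.5235,.2295,.13])[0].astype(int)
np.save("off.npy",[u-60,v-45]);cv2.imwrite("pics/w3c.png",cv2.resize(im[v-45:v+45,u-60:u+60],(720,540),interpolation=2))
E
```

```text
[0.52515036 0.2090029  0.25161923] [-0.04454232 -0.32118026 -1.27021907]
yellow [ 299   55   45   78 2896] top edge [0.5182091  0.31423766 0.134     ] shutter+30: 0.05474410575188124
yellow [ 585  211   55  153 2271] top edge [0.77759715 0.20088951 0.134     ] shutter+30: -0.0586040429660149
[[322.876344   162.69046466]]
```

View pics/w3c.png

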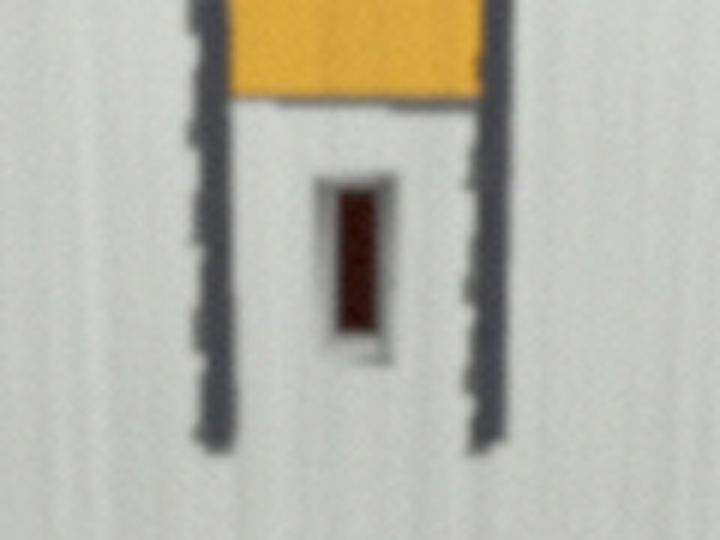

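The slot shows with the shutter clear: mouth 317–397 by 177–363 in the crop, centre about (321.5,162) in the full picture, so the port is near (0.522, 0.230). On to the rack.

Call:
send_rows:
  moves:
    - [[0, 0, -18, 0.117, -1], [0, 0, -18, 0.117, -1], [0, 0, -18, 0.116, -1], [-43, 9, 0, 0, -1], [-43, 9, 0, 0, -1], [-43, 9, 0, 0, -1], [-43, 9, 0, 0, -1], [-43, 9, 0, 0, -1], [-43, 9, 0, 0, -1], [-43, 9, 0, 0, -1], [-43, 9, 0, 0, -1], [-43, 9, 0, 0, -1], [-41, 10, 0, 0, -1], [0, 0, 0, 0, -1], [0, 0, 0, 0, -1]]

```text
t: 12.75
ee_pos: [0.485, -0.2266, 0.3018]
ee_rot: [-0.002, 0.805, 0.594, -0.0]
ft_force: [0.1, -0.3, 0.6]
gripper_width: 1.001
finger_force: 0.0
```

```bash
cat > f.py <<'E'
from h import *
import sys
s=env.read_state();X=R.from_quat(s["ee_rot"],scalar_first=True).as_matrix();T=s["ee_pos"]
print(s["t"],T,s["ft_force"],"yaw",np.arctan2(X[1,0],X[0,0]))
g=np.array(eval(sys.argv[1]));print("to go (tool mm)",(X.T@(g-T)*1000).round(1))
E
python3 f.py '(.4855,-.2268,.118)'
python3 - <<'E'
from h import *
s=env.read_state();im=env.get_image("wrist")[:,:,::-1].copy();c=env.get_calibration("wrist")
h=cv2.cvtColor(im,cv2.COLOR_BGR2HSV);m=cv2.inRange(h,(18,150,60),(35,255,255))
n,l,st,ce=cv2.connectedComponentsWithStats(m);i=1+st[1:,4].argsort()[::-1][:3];print(st[i],ce[i],proj(c,[.4855,-.2268,.2]));cv2.imwrite("pics/w4.png",im)
E
```

```text
12.75 [ 0.48496544 -0.22656251  0.30176691] [ 0.05858054 -0.28584853  0.55018999] yaw 1.2710302273869216
to go (tool mm) [ -0.4   1.2 183.8]
[[ 309  159   31   45 1098]
 [ 434  127   17   20  213]
 [ 555  281   15   15  169]] [[324.29781421 181.75500911]
 [442.88262911 135.88262911]
 [562.59171598 288.62130178]] [[323.69180695 192.17097134]]
```

Call:
send_rows:
  moves:
    - [[0, 1, 40, 0, -1], [0, 0, 40, 0, -1], [0, 0, 30, 0, -1], [0, 0, 25, 0, -1], [0, 0, 20, 0, -1], [0, 0, 15, 0, -1], [0, 0, 10, 0, -1], [0, 0, 4, 0, -1], [0, 0, 0, 0, -1]]

```text
t: 13.7
ee_pos: [0.4864, -0.227, 0.12]
ee_rot: [-0.0, 0.804, 0.594, 0.0]
ft_force: [-0.1, -0.5, 0.4]
gripper_width: 1.004
finger_force: 0.0
```

```bash
python3 f.py '(.4855,-.2268,.118)'
python3 - <<'E'
from h import *
w=env.get_image("wrist");b=env.get_image("side");c=env.get_calibration("side");print(proj(c,env.read_state()["ee_pos"]))
cv2.imwrite("pics/g1.png",np.hstack([cv2.resize(w,(400,250)),cv2.resize(b[110:235,260:460],(400,250),interpolation=2)])[:,:,::-1])
E
```

```text
13.7 [ 0.48635304 -0.22695713  0.1200379 ] [-0.12028339 -0.45544477  0.40480435] yaw 1.2723536309677055
to go (tool mm) [-0.1 -0.9  2. ]
[[356.49649523 167.30861397]]
```

View pics/g1.png

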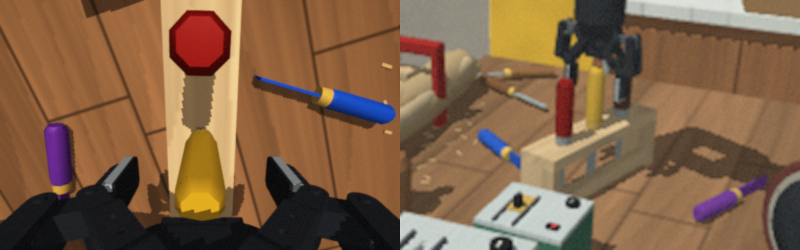

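The open fingers straddle the yellow handle (wrist (200,205)) with red and dark clear. I close, lift and check.

Call:
send_rows:
  moves:
    - [[0, -1, 0, 0, 0], [0, 0, 0, 0, 1], [0, 0, 0, 0, 1], [0, 0, 0, 0, 1], [0, 0, 0, 0, 1], [0, 0, 0, 0, 1], [0, 0, 0, 0, 1], [0, 0, 0, 0, 1]]
  squeeze: 70

```text
t: 14.6
ee_pos: [0.4854, -0.2272, 0.1204]
ee_rot: [0.0, 0.805, 0.594, 0.0]
ft_force: [-1.4, -0.4, 3.0]
gripper_width: 0.291
finger_force: 69.1
```

Call:
send_rows:
  moves:
    - [[0, 0, -5, 0, 1], [0, 0, -10, 0, 1], [0, 0, -20, 0, 1], [0, 0, -30, 0, 1], [0, 0, -35, 0, 1], [0, 0, -35, 0, 1], [0, 0, -35, 0, 1], [0, 0, -30, 0, 1], [0, 0, 0, -0.116, 1], [0, 0, 0, -0.116, 1], [0, 0, 0, -0.117, 1], [0, 0, 0, 0, 1]]

```text
t: 15.8
ee_pos: [0.485, -0.2268, 0.3201]
ee_rot: [-0.0, 0.689, 0.725, 0.0]
ft_force: [0.7, -0.3, -1.4]
gripper_width: 0.289
finger_force: 69.7
```

```bash
python3 f.py '(.5222,.2298,.32)'
```

```text
15.8 [ 0.48504138 -0.22677894  0.32013938] [ 0.71173804 -0.27560199 -1.44165941] yaw 1.6206491246335661
to go (tool mm) [4.542e+02 5.990e+01 2.000e-01]
```

Call:
send_rows:
  moves:
    - [[30, 4, 0, 0, 1], [43, 6, 0, 0, 1], [43, 6, 0, 0, 1], [43, 6, 0, 0, 1], [43, 6, 0, 0, 1], [43, 6, 0, 0, 1], [43, 6, 0, 0, 1], [43, 6, 0, 0, 1], [43, 6, 0, 0, 1], [40, 5, 0, 0, 1], [27, 3, 0, 0, 1], [13, 0, 10, 0, 1], [0, 0, 20, 0, 1], [0, 0, 20, 0, 1], [0, 0, 0, 0, 1], [0, 0, 0, 0, 1]]

```text
t: 17.4
ee_pos: [0.5221, 0.2288, 0.2694]
ee_rot: [-0.0, 0.69, 0.724, -0.001]
ft_force: [-0.5, -0.1, -1.6]
gripper_width: 0.293
finger_force: 69.5
```

```bash
python3 f.py '(.5222,.2298,.254)'
python3 - <<'E'
from h import *
w=env.get_image("wrist");b=env.get_image("side");c=env.get_calibration("side")
cv2.imwrite("pics/w5.png",w[:,:,::-1]);cv2.imwrite("pics/s5.png",b[:,:,::-1])
T=env.read_state()["ee_pos"];print("side: expected blade edge px",proj(c,[[*T[:2],T[2]-.105]]),"port",proj(c,[.5222,.2298,.13]))
W=env.get_calibration("wrist");print("wrist edge/port",proj(W,[[*T[:2],T[2]-.105],[.5222,.2298,.13]]))
cv2.imwrite("pics/v5.png",np.hstack([cv2.resize(w[130:290,240:400],(400,400),interpolation=2),cv2.resize(b[165:265,210:310],(400,400),interpolation=2)])[:,:,::-1])
E
```

```text
17.4 [0.52212446 0.22880482 0.26943863] [-0.51417569 -0.0619766  -1.58014149] yaw 1.619171088935401
to go (tool mm) [ 1.   0.1 15.4]
side: expected blade edge px [[268.45179653 219.3727934 ]] port [[269.5386314  233.88595709]]
wrist edge/port [[322.30721313 189.98116935]
 [321.49595508 179.84443585]]
```

View pics/v5.png

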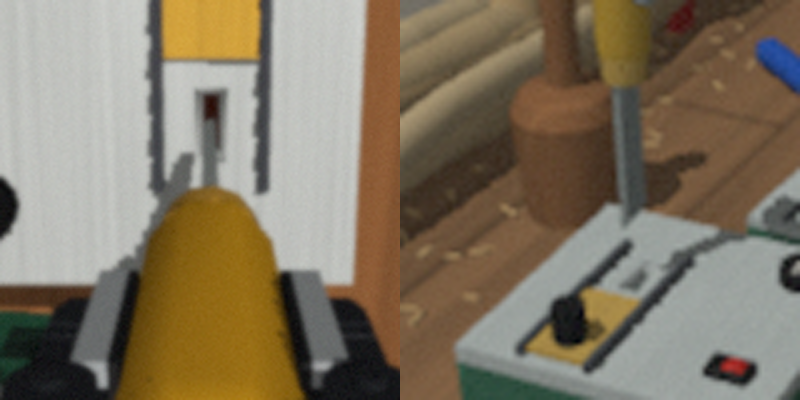

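The blade tip at wrist crop (209,118) lines up with the slot mouth (196–225, 90–160), and the side view agrees. I descend in steps.

Call:
send_rows:
  moves:
    - [[1, 0, 8, 0, 1], [0, 0, 8, 0, 1], [0, 0, 6, 0, 1], [0, 0, 5, 0, 1], [0, 0, 5, 0, 1], [0, 0, 5, 0, 1], [0, 0, 4, 0, 1], [0, 0, 0, 0, 1], [0, 0, 0, 0, 1]]

```text
t: 18.4
ee_pos: [0.5223, 0.2303, 0.2289]
ee_rot: [0.0, 0.689, 0.725, -0.0]
ft_force: [0.3, -1.5, -1.4]
gripper_width: 0.293
finger_force: 69.6
```

Call:
send_rows:
  moves:
    - [[0, 0, 4, 0, 1], [0, 0, 4, 0, 1], [0, 0, 4, 0, 1], [0, 0, 4, 0, 1], [0, 0, 4, 0, 1], [0, 0, 0, 0, 1], [0, 0, 0, 0, 1]]

```text
t: 19.1
ee_pos: [0.5221, 0.2303, 0.2085]
ee_rot: [-0.0, 0.689, 0.725, -0.001]
ft_force: [0.0, -1.7, -2.2]
gripper_width: 0.289
finger_force: 69.6
```

Call:
send_rows:
  moves:
    - [[0, 0, 4, 0, 1], [0, 0, 4, 0, 1], [0, 0, 4, 0, 1], [0, 0, 4, 0, 1], [0, 0, 2, 0, 1], [0, 0, 0, 0, 1], [0, 0, 0, 0, 1], [0, 0, 0, 0, 1]]

```text
t: 19.9
ee_pos: [0.5221, 0.2304, 0.1906]
ee_rot: [-0.0, 0.689, 0.725, -0.0]
ft_force: [-0.1, -1.8, -3.3]
gripper_width: 0.296
finger_force: 69.6
```

Call:
send_rows:
  moves:
    - [[0, 0, 2, 0, 1], [0, 0, 2, 0, 1], [0, 0, 2, 0, 1], [0, 0, 0, 0, 1], [0, 0, 0, 0, 1], [0, 0, 0, 0, 1]]

```text
t: 20.5
ee_pos: [0.5227, 0.2304, 0.1851]
ee_rot: [0.0, 0.689, 0.725, 0.0]
ft_force: [1.8, -3.6, -2.4]
gripper_width: 0.294
finger_force: 69.7
```

```bash
python3 f.py '(.5222,.2298,.177)'
```

```text
20.5 [0.52271722 0.23043328 0.18505063] [ 1.83084692 -3.60528395 -2.41182368] yaw 1.6207648149247869
to go (tool mm) [-0.6 -0.6  8.1]
```

Call:
send_rows:
  moves:
    - [[-0.7, 0, 1, 0, 1], [0, 0, 1, 0, 1], [0, 0, 1, 0, 1], [0, 0, 0, 0, 1], [0, 0, 0, 0, 1], [0, 0, 0, 0, 1]]

```text
t: 21.1
ee_pos: [0.5229, 0.23, 0.1825]
ee_rot: [0.0, 0.689, 0.725, 0.001]
ft_force: [2.1, -0.5, 1.0]
gripper_width: 0.293
finger_force: 70.0
```

Call:
send_rows:
  moves:
    - [[0, 0, 1, 0, 1], [0, 0, 1, 0, 1], [0, 0, 1, 0, 1], [0, 0, 0, 0, 1], [0, 0, 0, 0, 1], [0, 0, 0, 0, 1]]

```text
t: 21.7
ee_pos: [0.5229, 0.2299, 0.1794]
ee_rot: [0.0, 0.689, 0.725, 0.001]
ft_force: [3.7, -0.3, 3.4]
gripper_width: 0.29
finger_force: 70.3
```

Run:
```python
from h import *
F=[]
for _ in range(8):
    env.get_image("side");s=env.read_state();F.append([*s["ft_force"],s["ee_pos"][2]])
print(np.mean(F,0).round(4),np.std(F,0).round(3))
```

```text
[3.9132 0.2969 4.0783 0.1793] [0.322 0.465 0.659 0.   ]
```

Call:
send_rows:
  moves:
    - [[0, 0, 1, 0, 1], [0, 0, 1, 0, 1], [0, 0, 0, 0, 1], [0, 0, 0, 0, 1], [0, 0, 0, 0, 1], [0, 0, 0, 0, 1], [0, 0, 0, 0, 1]]

```text
t: 22.8
ee_pos: [0.5229, 0.2298, 0.1773]
ee_rot: [0.0, 0.689, 0.725, 0.001]
ft_force: [5.0, -0.1, 3.9]
gripper_width: 0.288
finger_force: 70.5
```

```bash
cat > g.py <<'E'
from h import *
F=[];S=env.get_calibration("side")
for _ in range(8):
    b=env.get_image("side");s=env.read_state();F.append([*s["ft_force"],s["ee_pos"][2],s["finger_force"]])
print(s["t"],s["ee_pos"],np.mean(F,0).round(4))
w=env.get_image("wrist")[:,:,::-1].copy();W=env.get_calibration("wrist");hsv=cv2.cvtColor(w,cv2.COLOR_BGR2HSV)
m=cv2.inRange(hsv,(18,150,60),(35,255,255));m[:,:260]=0;m[:,380:]=0
n,l,st,ce=cv2.connectedComponentsWithStats(m)
for i in 1+st[1:,4].argsort()[::-1][:3]:print("wrist yellow",st[i],ce[i].round(1))
cv2.imwrite("pics/end_w.png",w)
v=cv2.cvtColor(b[:,:,::-1].copy(),cv2.COLOR_BGR2HSV);m=cv2.inRange(v,(18,150,60),(35,255,255));m[:120]=0;m[245:]=0;m[:,:240]=0;m[:,300:]=0
n,l,st,ce=cv2.connectedComponentsWithStats(m)
for i in 1+st[1:,4].argsort()[::-1][:3]:print("side yellow",st[i],ce[i].round(1))
T=s["ee_pos"];print("expect ferrule bottom px",proj(S,[*T[:2],T[2]-.105+.085]),"10mm px",proj(S,[*T[:2],T[2]-.105+.095]))
E
python3 g.py
```

```text
23.2 [0.52287899 0.22983131 0.1772777 ] [ 5.2325  0.5318  4.3249  0.1773 70.45  ]
wrist yellow [ 283  205   81  148 9089] [323.3 285.9]
wrist yellow [ 294   75   58  100 4781] [322.7 127.5]
side yellow [259 180  15  42 411] [265.2 201.5]
expect ferrule bottom px [[268.57028298 223.16814956]] 10mm px [[268.30961146 219.17831924]]
```

Run:
```python
from h import *
S=env.get_calibration("side")
im=env.get_image("side")[:,:,::-1]
for n,b,z,xy in(("s5",cv2.imread("pics/s5.png"),.2694,(.5221,.2288)),("now",im,.1773,(.5229,.2298))):
    v=cv2.cvtColor(np.ascontiguousarray(b),cv2.COLOR_BGR2HSV);m=cv2.inRange(v,(15,110,50),(38,255,255));m[:,:250]=0;m[:,290:]=0
    e=proj(S,[*xy,z-.105+.085])[0];n_,l,st,ce=cv2.connectedComponentsWithStats(m)
    i=l[int(e[1])-12,int(e[0])-3];print(n,e,st[i],st[i][1]+st[i][3]-e[1])
s=env.read_state();print(s["t"])
```

```text
s5 [266.64415929 184.43143583] [256 135  25  70 676] 20.56856416608889
now [268.56913059 223.15025954] [259 179  17  47 496] 2.8497404628516563
23.3
```

```bash
python3 -c "
from cell import env
print(env.hand_in())"
```

```text
the job is handed in; nothing more can be done
None
```

I handed the job in with the shutter against its open stop and the yellow chisel held in the slot, its edge about 58 mm below the top and the disc pressed back an estimated 4 of 8 mm; no verdict came back, and I viewed 11 pictures, one over the limit of 10.

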